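# Put the breakfast things back behind the shelf rail

### The arm

A 6-joint arm with a two-finger parallel gripper is mounted at the origin on the work surface. World frame = base frame: x ahead of the robot, y to its left, z up, the work surface at z = 0. Lengths are in m, angles in rad, forces in N, time in s.
With the tool pointing down it reaches from about 0.325 to 0.925 m from the base axis. Payload 3.1 kg.
Tool frame: the origin (TCP) lies at the very end of the fingers, on their centre line; the grasp point (between the pads) lies 19 mm behind it; z points along the fingers, y is the direction in which the jaws open and shut (so a half turn about z gives the same grasp; the last joint's range is limited). The gripper opens to 85 mm and grips with 20 to 120 N. Pads are 22 mm wide; open, the fingers measure 114 mm over their backs; the gripper's body (76 mm by 85 mm) begins 54 mm behind the grasp point. The pads swing forward as they close: fully open they stand 13 mm farther back than shut.
Start: joints at [1.157, 0.217, 1.613, -0, 1.311, -0.112], TCP at [0.186, 0.597, 0.231] pointing down, gripper open.
Joint ranges: [-2.75, 2.75], [-0.78, 2.1], [0.31, 2.55], [-1.13, 4.27], [0.13, 2.63], [-2.58, 2.58]. Speed limits (rad/s): [2.79, 2.79, 3.14, 3.14, 3.14, 3.14].

### API

Orientations are given as [roll, pitch, yaw] about the fixed x, y, z axes, in that order (R = Rz(yaw) Ry(pitch) Rx(roll)).
In Python, from rig import arm, kin, observe, get_image, camera_info, workorder gives the robot as it stands. Calls block until the motion is done:
- arm.move_pose(position, orientation): joint-space move of the TCP to a pose.
- arm.servo_line(position, v=0.15, attitude=None): straight line of the TCP; attitude=None keeps the orientation; v is the mean speed in m/s.
- arm.goto_joints(angles): joint-space move.
- arm.command_gripper(opening, newtons=None): finger opening in m; newtons is the grip in N (None keeps the last); returns when the fingers have stopped.
- arm.hold(seconds).
- kin.inverse_kinematics(position, orientation): joint angles nearest the present ones, or None.
- observe(): the state.
- get_image(name): name is "scene" or "top" or "wrist"; returns the picture (384x512x3 uint8, red, green, blue); there is no depth.
- camera_info(name): a dict with "camera_matrix" (3x3 intrinsics, pixels), "dist_coeffs" ([k1, k2, p1, p2, k3] as OpenCV has them; the pictures are not rectified), "R" (3x3) and "t" (3): a world point X has camera coordinates R X + t. Camera axes: x right, y down, z forward; pixel columns grow to the right and rows downward; lengths in m; the calibration is good to about 2 mm. A picture is of the moment at which its call begins: read the wrist's pose just before it. camera_info takes no time and is no camera call; for the wrist camera it gives the pose at the moment of the call.
A pose or a line that the arm cannot do raises arm.PlanningError and nothing moves.
- workorder.close_job(): hands the job in, once; it reports no verdict.
The state is a dict: "clock": time; "q": joint angles; "qd": joint speeds; "joint_torque": joint torques, N m; "position": TCP position; "ee_rot": TCP orientation; "wrist_force": force on the tool from outside, world axes, zero at the start; "torque": the same for the moment, N m; "opening": finger opening in m.
Only numpy, scipy, OpenCV 4.12 (cv2) and the standard library are available. Lean on these libraries where they do the work, as an engineer would, in place of code of your own. Each camera call takes 0.05 s, during which the arm holds its last target.

### The job

Put the pepper grinder, the jam jar and the egg cup away on the little condiment shelf: one after another, tallest first, lift each over the front rail and set it down gently and upright, the grinder next to the fixed end wall, then the jar, then the egg cup. Then slide the bookend along the shelf towards the end wall until the three stand snugly together with no room to wander. Knock nothing over and leave the mug where it is.

Things in the scene. Friction and masses are not known exactly. Their poses are not given: they have to be found in the camera images.
- shelf_floor (a point): Centre of the fixed wooden shelf's floor surface, 30 mm above the bar; y runs along the shelf to the end wall, x away from the robot. Inside: 90 mm deep (x -45 to 45), end wall face at y = +185 mm, bookend at the -y end. Steel front rail (a solid lip) 6 mm thick, 30 mm above the floor; back 6 mm thick and end wall 10 mm thick, 60 mm above it. Floor spans y -205 to 195.
- bookend (a joint): How far the bookend has slid towards the end wall, in m (0 to 0.30; starts at 0 to 0.025). Its inner face is at shelf y = -185 mm + this value, so the space between bookend and end wall is 370 mm minus this value. It slides freely along the shelf with about 1.5 N of friction and stays where it is left.
- bookend_top (a point): Middle of the top edge of the bookend: an upright steel plate across the shelf, 10 mm thick along the shelf (y), 78 mm wide (x), top 124 mm above the shelf floor (154 mm above the bar). It can be pinched by its top edge from above or pushed on its outer face; it slides only along the shelf's y.
- grinder_mid (a point): Centre, half-way up, of the clear glass pepper grinder (dark contents), upright, the tallest: 170 mm high, centre 85 mm above its underside. Steel foot 56 mm across, 16 mm high; glass body 48 mm across from 20 to 110 mm; steel twist top 50 mm across from 110 to 146 mm, small ball above. Grip it by the twist top. About 0.32 kg, loose.
- jar_mid (a point): Centre, half-way up, of the upright jam jar: amber glass cylinder 56 mm diameter up to 68 mm, steel lid 54 mm diameter from 74 to 92 mm; 92 mm high (centre 46 mm above its underside). Grip it in its upper half. About 0.30 kg, loose.
- eggcup_mid (a point): Centre, half-way up, of the black plastic egg cup, upright, the shortest: 72 mm high, centre 36 mm above its underside. Foot 58 mm across, 7 mm thick; waist 36 mm across up to 22 mm; open bowl with straight sides 52 mm across from 32 to 72 mm (grip it there). About 0.09 kg, loose.
- mug_mid (a point): Centre, half-way up, of the red mug, 80 mm diameter, 90 mm high, with its handle roughly towards the robot; a bystander, loose, standing on a round bamboo coaster (100 mm diameter, 8 mm thick). Leave it.
There are look-alikes about, which are no part of the job. What is shaped like the part that bears eggcup_mid but purple or red is not meant.

How it is judged:
By the outcome, as a careful person would: the job done as asked, in the order asked, and still so for the second after the job is handed in, with the robot touching nothing.
It also fails if it takes over 72 s, if anything falls off the work surface, if the arm or the gripper's body presses on something with over 40 N, if the wrist force passes 120 N, or if a joint passes its speed limit or range.

## Working session

There is one attempt and no reset: what is moved stays moved. The work goes in short steps, each a Python script; the robot and the scene stay as the last script left them, time stands still between calls to the robot, and variables do not carry over. Pictures are saved under pics/ and viewed, and the job is handed in when it is done.

```bash
mkdir -p pics; ls
python3 - <<'E'
from rig import arm, kin, observe, get_image, camera_info, workorder
import cv2,numpy as np
for n in ["scene","top"]:
    im=get_image(n); cv2.imwrite(f"pics/{n}0.png",im[:,:,::-1])
    c=camera_info(n); print(n,{k:np.round(v,4).tolist() for k,v in c.items() if k in("camera_matrix","dist_coeffs","R","t")})
s=observe();print(s)
E
```

```text
pics
scene {'camera_matrix': [[355.6444, 0.0, 248.6959], [0.0, 355.6444, 194.6213], [0.0, 0.0, 1.0]], 'dist_coeffs': [-0.0518, 0.0, 0.0, 0.0, 0.0], 'R': [[-0.7689, 0.6393, -0.0114], [0.3639, 0.4229, -0.8299], [-0.5257, -0.6423, -0.5578]], 't': [0.3486, -0.0771, 1.1688]}
top {'camera_matrix': [[423.9467, 0.0, 256.3836], [0.0, 423.9467, 193.6855], [0.0, 0.0, 1.0]], 'dist_coeffs': [-0.0231, 0.0, 0.0, 0.0, 0.0], 'R': [[0.0224, -0.9997, 0.0036], [-0.9832, -0.0227, -0.181], [0.1811, 0.0005, -0.9835]], 't': [0.0485, 0.4909, 0.9734]}
{'clock': 0.1, 'q': array([ 1.15678640e+00,  2.17692639e-01,  1.61474127e+00, -5.49252847e-06,
        1.31133265e+00, -1.12193749e-01]), 'qd': array([-1.05464784e-03, -1.89621585e-03, -3.06592295e-03,  7.31447183e-04,
       -2.01530124e-03,  7.42476934e-05]), 'joint_torque': array([-5.03723950e-04, -3.98071110e+01, -3.04969597e+01, -1.70069252e-04,
        4.16427225e-03, -1.38078528e-05]), 'position': array([0.1854673 , 0.59608801, 0.23010716]), 'ee_rot': array([-3.13943183e+00, -2.38114414e-04,  2.83977764e+00]), 'wrist_force': array([-0.30425582,  0.13623463, -0.30827809]), 'torque': array([ 0.01624018,  0.01820259, -0.03388564]), 'opening': 0.08542292148071316}
```

View pics/scene0.png

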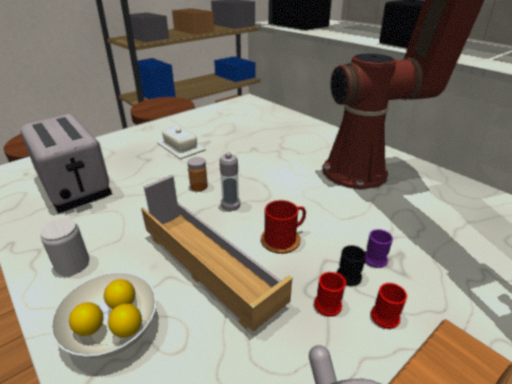

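View pics/top0.png

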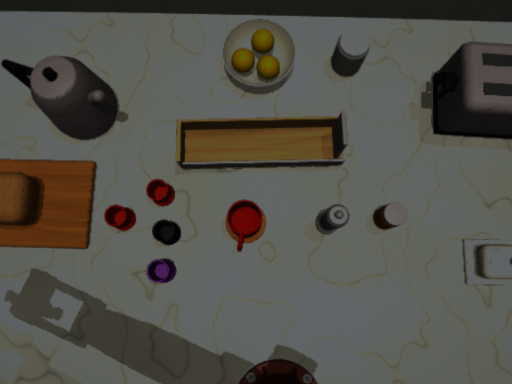

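The scene picture shows the grinder (230,180), jar (198,175), mug (282,225), shelf (215,255), and four cup-shaped items: black (352,265), purple (378,247), reds (330,293) and (389,305). In the top view the black one is at (166,232), purple at (162,270), reds at (160,192) and (120,217). The black one is the egg cup that is meant. Next I'll check that in an enlarged crop and measure.

```bash
cat > h.py <<'E'
import numpy as np, cv2
from rig import arm, kin, observe, get_image, camera_info, workorder
def ray(c,uv):
    K=np.array(c["camera_matrix"]);d=np.array(c["dist_coeffs"]);R=np.array(c["R"]);t=np.array(c["t"])
    p=cv2.undistortPoints(np.array(uv,float).reshape(-1,1,2),K,d).reshape(-1,2)
    D=np.c_[p,np.ones(len(p))]@R; return -R.T@t, D
def onz(c,uv,z):
    o,D=ray(c,uv); return o+D*((z-o[2])/D[:,2])[:,None]
def tri(c1,p1,c2,p2):
    o1,d1=ray(c1,[p1]);o2,d2=ray(c2,[p2]);d1=d1[0];d2=d2[0]
    A=np.c_[d1,-d2];s=np.linalg.lstsq(A,o2-o1,rcond=None)[0]
    a=o1+s[0]*d1;b=o2+s[1]*d2;return (a+b)/2,np.linalg.norm(a-b)
E
python3 - <<'E'
from h import *
im=cv2.imread("pics/top0.png")
a=cv2.resize(im[105:180,165:365],None,fx=4,fy=4,interpolation=cv2.INTER_CUBIC)
b=cv2.resize(im[175:290,90:210],None,fx=4,fy=4,interpolation=cv2.INTER_CUBIC)[:280]
b=cv2.resize(im[175:245,300:420],None,fx=3.3,fy=3.3,interpolation=cv2.INTER_CUBIC)
b2=cv2.resize(im[170:290,90:210],None,fx=2.2,fy=2.2,interpolation=cv2.INTER_CUBIC)
out=np.zeros((600,800,3),np.uint8);out[:300]=a;out[310:310+b.shape[0],:b.shape[1]]=b;out[310:310+b2.shape[0],420:420+b2.shape[1]]=b2
out=np.clip(out.astype(float)*1.8,0,255).astype(np.uint8)
cv2.imwrite("pics/crops.png",out)
s=cv2.imread("pics/scene0.png");cv2.imwrite("pics/crops2.png",cv2.resize(s[140:330,130:330],(800,760))[:600])
cv2.imwrite("pics/crops3.png",cv2.resize(s[210:340,300:430],(520,520)))
E
```

```text
(no output)
```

View pics/crops.png

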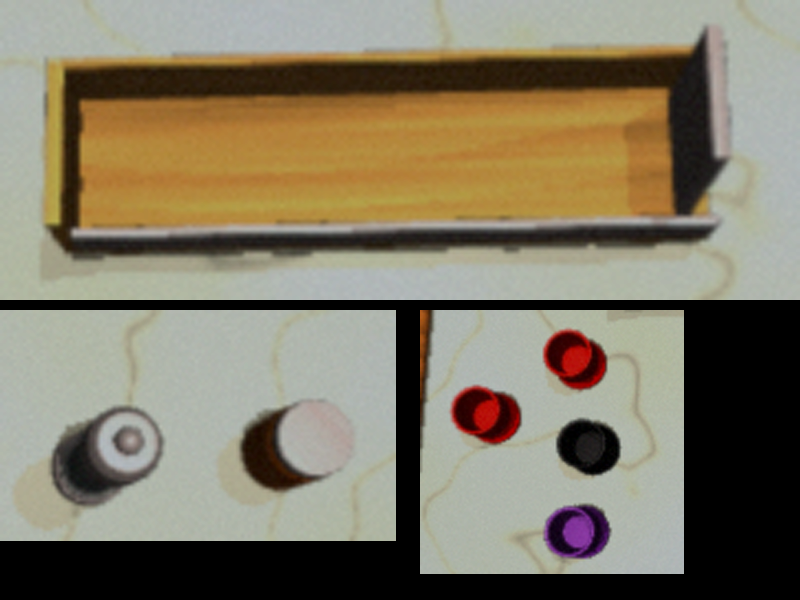

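View pics/crops3.png

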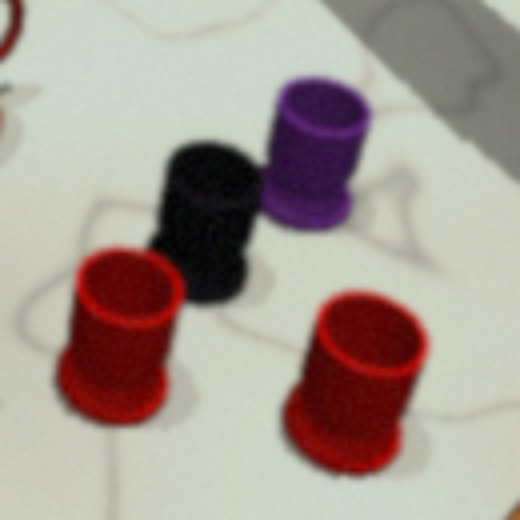

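```bash
python3 - <<'E'
from h import *
c=camera_info("top");s=camera_info("scene");np.set_printoptions(precision=4,suppress=True)
A=lambda x,y:[165+(x-1.5)/4,105+(y-1.5)/4]
B=lambda x,y:[300+(x-1.1)/3.3,175+(y-310-1.1)/3.3]
f=lambda n,p,z:print(n,np.round(p,1),onz(c,[p],z)[0])
f("wall in back",A(65,62),.09);f("wall in front",A(63,226),.09)
f("wall out back",A(46,60),.09);f("wall out front",A(46,226),.09)
f("back L out",A(63,58),.09);f("back R out",A(708,47),.09)
f("rail L out",A(72,238),.06);f("rail R out",A(718,225),.06);f("rail L in",A(72,229),.06);f("rail R in",A(718,215),.06)
f("floor L",A(80,160),.03);f("floor bookend",A(670,150),.03)
f("be tl",A(708,27),.154);f("be tr",A(722,27),.154);f("be bl",A(714,157),.154);f("be br",A(730,156),.154)
f("grinder ball",B(128,439),.168);f("grinder top",B(125,445),.146);f("jar",B(314,439),.092)
# colour masks
im=get_image("top");sc=get_image("scene");cv2.imwrite("pics/t1.png",im[:,:,::-1])
for nm,I,roi in(("top",im,(140,190,210,255)),("scene",sc,(330,240,370,290))):
    x0,y0,x1,y1=roi;m=(I[y0:y1,x0:x1].max(2)<45).astype(np.uint8)
    n,l,st,ce=cv2.connectedComponentsWithStats(m);k=1+st[1:,4].argmax();print(nm,st[k]+[x0,y0,0,0,0],ce[k]+[x0,y0])
# jar lid: bright in top
E
python3 - <<'E'
import cv2,numpy as np
im=cv2.imread("pics/t1.png")
o=np.zeros((560,800,3),np.uint8)
o[:560,:560]=np.clip(cv2.resize(im[212:252,146:186].astype(float),(560,560),interpolation=cv2.INTER_CUBIC)*4,0,255)
cv2.imwrite("pics/cup.png",o[:,:560])
E
```

```text
wall in back [180.9 120.1] [0.6545 0.2426 0.09  ]
wall in front [180.4 161.1] [0.5543 0.2382 0.09  ]
wall out back [176.1 119.6] [0.6555 0.2539 0.09  ]
wall out front [176.1 161.1] [0.554  0.2481 0.09  ]
back L out [180.4 119.1] [0.6569 0.2439 0.09  ]
back R out [341.6 116.4] [ 0.673  -0.1388  0.09  ]
rail L out [182.6 164.1] [0.5548 0.238  0.06  ]
rail R out [344.1 160.9] [ 0.5719 -0.1494  0.06  ]
rail L in [182.6 161.9] [0.5603 0.2383 0.06  ]
rail R in [344.1 158.4] [ 0.5781 -0.1495  0.06  ]
floor L [184.6 144.6] [0.6125 0.2412 0.03  ]
floor bookend [332.1 142.1] [ 0.6276 -0.1264  0.03  ]
be tl [341.6 111.4] [ 0.6601 -0.1258  0.154 ]
be tr [345.1 111.4] [ 0.6603 -0.1336  0.154 ]
be bl [343.1 143.9] [ 0.5849 -0.1279  0.154 ]
be br [347.1 143.6] [ 0.5857 -0.1367  0.154 ]
grinder ball [338.5 213.8] [ 0.4283 -0.1129  0.168 ]
grinder top [337.5 215.6] [ 0.4274 -0.1152  0.146 ]
jar [394.8 213.8] [ 0.4418 -0.2565  0.092 ]
top [152 220  29  25 550] [166.2564 231.8091]
scene [338 246  28  39 748] [351.8048 264.242 ]
```

View pics/cup.png

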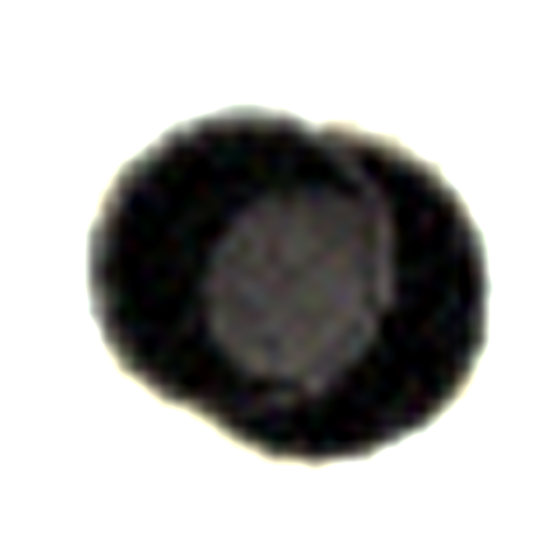

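View pics/crops2.png

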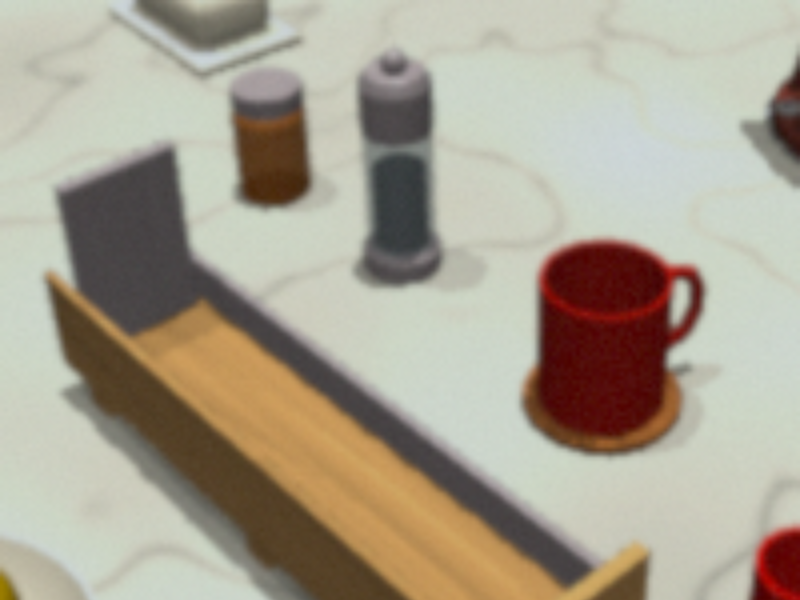

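```bash
cat >> h.py <<'E'
np.set_printoptions(precision=4,suppress=True)
TH=.0435
def S(x,y,z):  # shelf -> world
    X=.6156+x;Y=.0293+y;c,s=np.cos(TH),np.sin(TH)
    return np.array([c*X-s*Y,s*X+c*Y,.03+z])
E
python3 - <<'E'
from h import *
c=camera_info("top");B=lambda x,y:[300+(x-1.1)/3.3,175+(y-310-1.1)/3.3]
C=lambda x,y:[146+(x-6.5)/14,212+(y-6.5)/14]
print("grinder foot",onz(c,[B(92,468)],.008)[0],"jar foot",onz(c,[B(278,453)],.0)[0])
print("cup rim",onz(c,[C(249,265)],.072)[0],"cup foot",onz(c,[C(322,297)],.004)[0])
print("neighbours rim",onz(c,[[160.5,269],[158,190],[116.5,216]],.072))
print("mug",onz(c,[[244.5,219]],.098)[0])
s=camera_info("scene");print("cup scene foot centre check", onz(s,[[351.8,264.2]],.036)[0])
D=lambda x,y:[130+(x-1.5)/4,140+(y-1.5)/4]
print("tri grinder ball",tri(c,B(128,439),s,D(393,60)))
print("jar lid scene",onz(s,[D(267,87)],.092),"grinder ball scene",onz(s,[D(393,62)],.163))
for n,P in (("g",[.4275,-.115,.107]),("j",[.442,-.2565,.066]),("c",[.4,.2,.045]),("pg",S(0,.153,.107)),("pc",S(0,.02,.043))):
  for k in(-1,1):
    q=kin.inverse_kinematics(list(P),[np.pi,0,TH+k*np.pi/2]);print(n,k,q)
for y in(TH,TH+np.pi): print("be",kin.inverse_kinematics(list(S(0,-.19,.1)),[np.pi,0,y]))
E
```

```text
grinder foot [ 0.4282 -0.1171  0.008 ] jar foot [ 0.4437 -0.2592  0.    ]
cup rim [0.3937 0.2718 0.072 ] cup foot [0.3946 0.2735 0.004 ]
neighbours rim [[0.3063 0.2729 0.072 ]
 [0.4881 0.2901 0.072 ]
 [0.4246 0.3825 0.072 ]]
mug [0.4214 0.0851 0.098 ]
cup scene foot centre check [0.39   0.2747 0.036 ]
tri grinder ball (array([ 0.4284, -0.1133,  0.1629]), np.float64(0.001714341740869613))
jar lid scene [[ 0.444  -0.2504  0.092 ]] grinder ball scene [[ 0.4298 -0.11    0.163 ]]
g -1 None
g 1 [-0.4216 -0.0248  2.1308  0.      1.0356 -0.4651]
j -1 [-0.6632  0.1877  1.9945 -0.      0.9594  2.4349]
j 1 [-0.6632  0.1877  1.9945  0.      0.9594 -0.7067]
c -1 None
c 1 [ 0.3065  0.1     2.1476 -0.      0.8941  0.263 ]
pg -1 None
pg 1 [ 0.2222  0.3424  1.6434 -0.      1.1558  0.1787]
pc -1 None
pc 1 [ 0.0098  0.3762  1.7351 -0.      1.0303 -0.0337]
be [-0.3221  0.3391  1.6622 -0.      1.1403  1.2052]
be [-0.3221  0.3391  1.6622  0.      1.1403 -1.9364]
```

Checks on the measurements: the triangulated ball height of 0.163 is plausible, the shelf comes out 102 mm wide with walls of 6 and 10 mm, and reach is fine. Now I'll move above the grinder and look with the wrist camera.

Run:
```python
from h import *
arm.move_pose([.428,-.115,.30],[np.pi,0,TH+np.pi/2])
o=observe();print(o["clock"],o["position"],o["ee_rot"],o["wrist_force"])
c=camera_info("wrist");im=get_image("wrist");cv2.imwrite("pics/w1.png",im[:,:,::-1])
import pickle;pickle.dump(c,open("w1.pkl","wb"))
print(c["R"],c["t"])
```

```text
2.8667 [ 0.4282 -0.1145  0.2999] [-3.1416 -0.0003  1.6154] [0.8191 0.2237 0.2403]
[[ 0.999   0.0442 -0.0005]
 [ 0.0427 -0.9626  0.2675]
 [ 0.0113 -0.2672 -0.9636]] [-0.4224 -0.1824  0.4088]
```

View pics/w1.png

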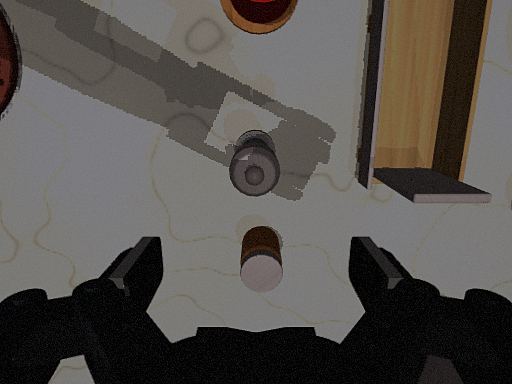

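Run:
```python
from h import *
import pickle;c=pickle.load(open("w1.pkl","rb"))
print(onz(c,[[255,175]],.166),onz(c,[[254.5,172]],.146),"jar",onz(c,[[262,271]],.092))
print("rail in top R",onz(c,[[374.5,165],[383,5]],.06), "be top ends",onz(c,[[415,197],[488,196]],.154))
```

```text
[[ 0.4275 -0.1127  0.166 ]] [[ 0.4271 -0.1145  0.146 ]] jar [[ 0.4423 -0.2531  0.092 ]]
rail in top R [[ 0.5764 -0.1182  0.06  ]
 [ 0.561   0.0611  0.06  ]] be top ends [[ 0.5834 -0.1304  0.154 ]
 [ 0.6559 -0.1263  0.154 ]]
```

```bash
cat >> h.py <<'E'
def st(tag=""):
    o=observe();print(tag,"t%.2f"%o["clock"],o["position"],"F",o["wrist_force"],"op %.4f"%o["opening"]);return o
def set_down(p,zc,v=.02,thr=1.2,depth=.012):
    """lower in 1 mm steps from p until the wrist's z force rises by thr"""
    p=np.array(p,float);arm.hold(.2);f0=observe()["wrist_force"][2]
    for i in range(int(depth/.001)):
        p[2]-=.001;arm.servo_line(list(p),v=v);f=observe()["wrist_force"][2]
        if f-f0>thr: break
    print("touch at z",p[2],"expected",zc,"dF",f-f0);return p
E
python3 - <<'E'
from h import *
arm.command_gripper(.072,40)
arm.servo_line([.4275,-.114,.107],v=.15);st("down")
arm.command_gripper(.03,40);st("grip")
arm.servo_line([.4275,-.114,.125],v=.08);st("lift")
arm.servo_line([.4275,-.114,.25],v=.25);st("up")
im=get_image("wrist");cv2.imwrite("pics/w2.png",im[:,:,::-1])
E
```

```text
down t4.64 [ 0.4283 -0.1144  0.1079] F [-0.1462  0.7341 -0.285 ] op 0.0717
grip t4.97 [ 0.4281 -0.1144  0.1081] F [-1.376   0.5389  5.7905] op 0.0492
lift t5.35 [ 0.4276 -0.114   0.125 ] F [ 0.2725  0.0757 -3.1986] op 0.0489
up t6.00 [ 0.4265 -0.1135  0.2484] F [-1.6756  0.0675 -3.7949] op 0.0490
```

View pics/w2.png

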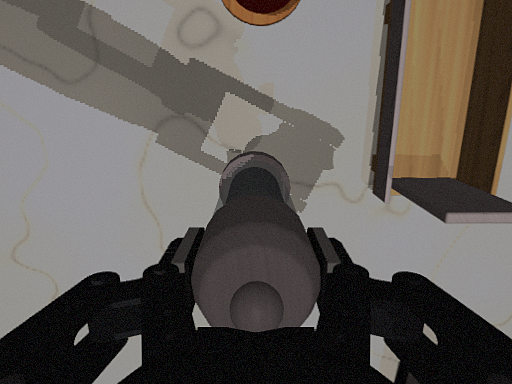

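The wrist picture shows the grinder gripped upright, ball at (257,305), and the force reads about 3.2 N of weight. Next I carry it over the rail.

```bash
python3 - <<'E'
from h import *
ys=.153
arm.servo_line(list(S(0,ys,.22)),v=.25)
arm.servo_line(list(S(0,ys,.114)),v=.1);st()
p=set_down(S(0,ys,.114),.138);arm.hold(.15);st("set")
im=get_image("wrist");cv2.imwrite("pics/w3.png",im[:,:,::-1])
im=get_image("scene");cv2.imwrite("pics/s3.png",im[:,:,::-1])
im=get_image("top");cv2.imwrite("pics/t3.png",im[:,:,::-1])
E
python3 - <<'E'
import cv2,numpy as np
a=cv2.imread("pics/t3.png");b=cv2.imread("pics/s3.png")
o=np.hstack([cv2.resize(np.clip(a[80:230,150:300]*1.0*1.6,0,255).astype(np.uint8),(400,400),interpolation=cv2.INTER_CUBIC),cv2.resize(b[150:330,150:330],(400,400),interpolation=cv2.INTER_CUBIC)]);cv2.imwrite("pics/c3.png",o)
E
```

```text
t8.88 [0.608  0.2091 0.1452] F [-0.6426  0.3633 -3.4727] op 0.0494
touch at z 0.14100000000000001 expected 0.138 dF 1.8180228968873928
set t9.98 [0.6071 0.2089 0.141 ] F [ 0.2098 -0.9221 -2.6308] op 0.0492
```

View pics/c3.png

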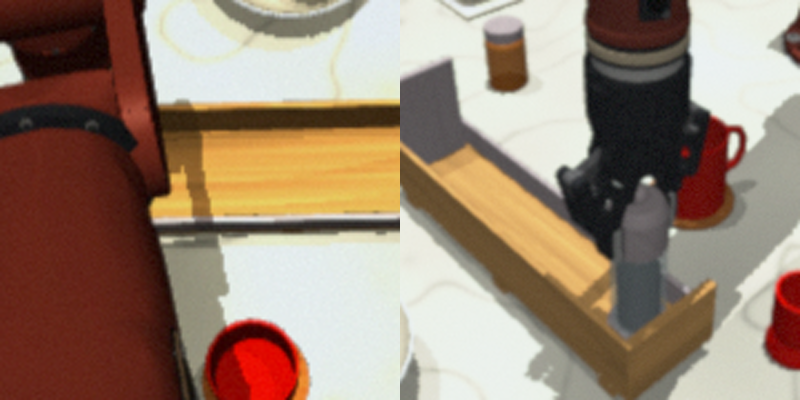

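View pics/w3.png

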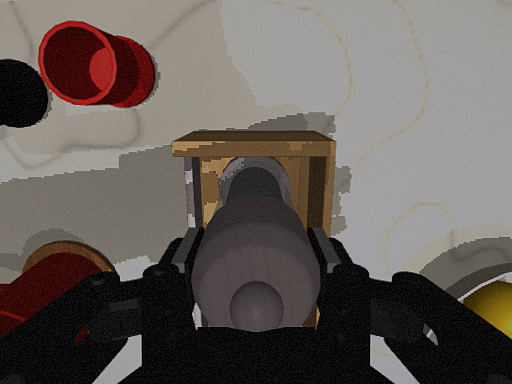

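The 1.8 N threshold tripped on noise: the weight still hangs at -2.6 N. The grinder's foot (255,175) is inside the walls. I'll keep lowering, this time with an averaged force.

```bash
cat >> h.py <<'E'
def fz(n=5):
    v=[]
    for _ in range(n): arm.hold(.02);v.append(observe()["wrist_force"])
    return np.mean(v,0)
def set_down(p,lim,f0=None,thr=1.5,depth=.012):
    p=np.array(p,float);arm.hold(.15)
    if f0 is None:f0=fz()[2]
    for i in range(int(depth/.001)):
        p[2]-=.001;arm.servo_line(list(p),v=.03);f=fz(3)[2]
        if f-f0>thr or p[2]<lim: break
    print("touch at z",p[2],"F0 %.2f F %.2f"%(f0,f));return p
E
python3 - <<'E'
from h import *
ys=.153;p=S(0,ys,.111);
p=set_down(p,.1335,f0=-3.3,thr=2.0);st("set")
E
```

```text
touch at z 0.137 F0 -3.30 F 4.89
set t11.48 [0.6074 0.2091 0.1382] F [-1.7876 -0.1261  4.7781] op 0.0490
```

Run:
```python
from h import *
ys=.153
arm.command_gripper(.066,40);st("open")
arm.servo_line(list(S(0,ys,.22)),v=.2)
arm.move_pose([.5,-.03,.27],[np.pi,0,TH+np.pi/2])
st();im=get_image("top");cv2.imwrite("pics/t4.png",im[:,:,::-1])
im=get_image("scene");cv2.imwrite("pics/s4.png",im[:,:,::-1])
a=get_image;import cv2 as c
t=cv2.imread("pics/t4.png");b=cv2.imread("pics/s4.png")
o=np.hstack([cv2.resize(np.clip(t[80:230,150:300]*1.6,0,255).astype(np.uint8),(400,400),interpolation=cv2.INTER_CUBIC),cv2.resize(b[150:330,150:330],(400,400),interpolation=cv2.INTER_CUBIC)]);cv2.imwrite("pics/c4.png",o)
```

```text
open t11.79 [0.6071 0.2088 0.1366] F [ 0.3959 -0.1716  0.7609] op 0.0659
 t13.53 [ 0.5002 -0.0294  0.2695] F [ 0.3077 -0.2011 -0.1829] op 0.0663
```

View pics/c4.png

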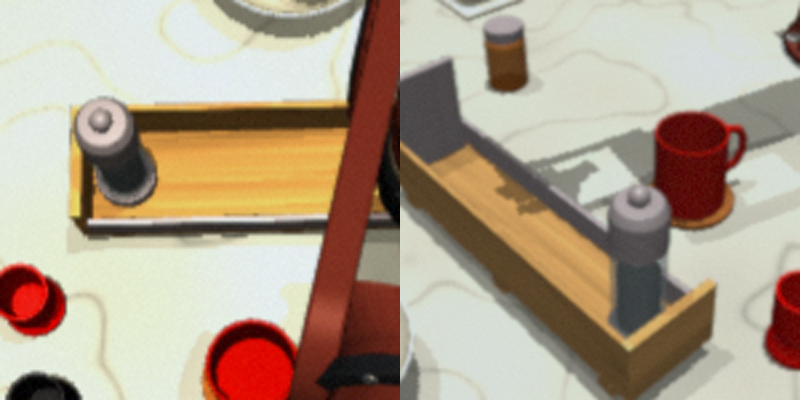

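The picture shows the grinder upright beside the end wall, ball at crop (101,121). Next is the jar.

Run:
```python
from h import *
c=camera_info("top");print("grinder ball",onz(c,[[150+101*.375-.3,80+121*.375-.3]],.195),"expected",S(0,.153,.165))
arm.command_gripper(.075,40)
arm.servo_line([.4427,-.256,.20],v=.25)
arm.servo_line([.4427,-.256,.062],v=.15);st("down")
arm.command_gripper(.035,40);st("grip")
arm.servo_line([.4427,-.256,.08],v=.08);print(fz())
arm.servo_line([.4427,-.256,.24],v=.25);st("up")
im=get_image("wrist");cv2.imwrite("pics/w5.png",im[:,:,::-1])
```

```text
grinder ball [[0.6055 0.2077 0.195 ]] expected [0.6071 0.2089 0.195 ]
down t16.08 [ 0.4436 -0.2565  0.063 ] F [0.6337 0.4671 0.1438] op 0.0751
grip t16.41 [ 0.4425 -0.2568  0.0637] F [-4.4129  0.9069  6.7821] op 0.0526
[-0.3227  0.2106 -3.6231]
up t17.66 [ 0.4417 -0.2552  0.2381] F [-0.1814  0.5254 -3.6154] op 0.0526
```

View pics/w5.png

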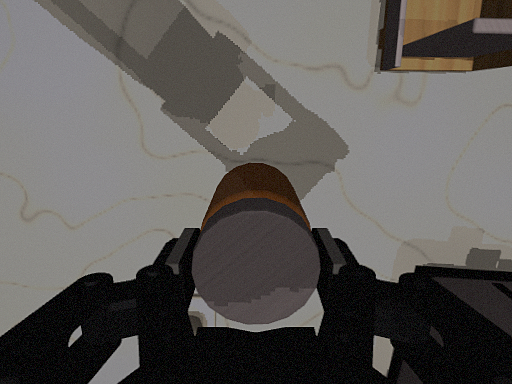

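Run:
```python
from h import *
xs,ys=-.004,.081
arm.servo_line(list(S(xs,ys,.21)),v=.25)
arm.servo_line(list(S(xs,ys,.067)),v=.1)
p=set_down(S(xs,ys,.067),.0885,f0=-3.5,thr=2.3);st("set")
arm.command_gripper(.062,40);st("open")
arm.servo_line(list(S(xs,ys,.20)),v=.2)
arm.command_gripper(.072,40)
arm.servo_line([.394,.272,.25],v=.25);st()
c=camera_info("wrist");im=get_image("wrist");cv2.imwrite("pics/w6.png",im[:,:,::-1])
import pickle;pickle.dump(c,open("w6.pkl","wb"))
im=get_image("scene");cv2.imwrite("pics/s6.png",im[:,:,::-1])
```

```text
touch at z 0.093 F0 -3.50 F 2.45
set t22.49 [0.6063 0.1368 0.0938] F [-3.0158  0.0293  2.3603] op 0.0528
open t22.75 [0.6068 0.1368 0.0932] F [ 0.2286 -0.4018 -0.0576] op 0.0621
 t25.01 [0.3947 0.2716 0.25  ] F [ 0.4343 -0.3278 -0.1455] op 0.0719
```

View pics/w6.png

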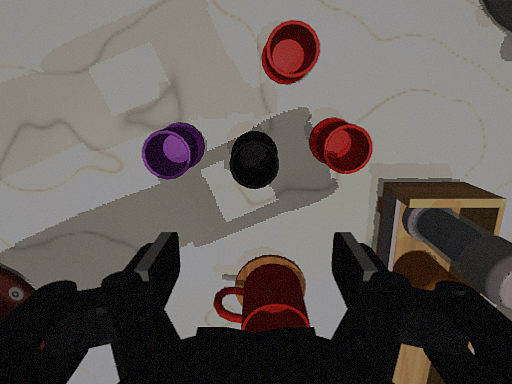

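View pics/s6.png

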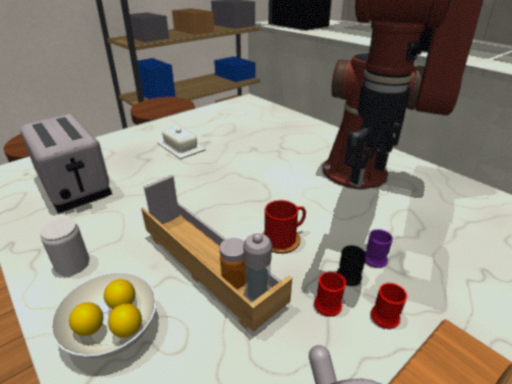

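The scene shows the jar (232,262) and grinder (257,265) upright on the shelf. In the wrist view the black cup is centred at (253,163), with purple at (168,153) and the near red at (346,148).

Run:
```python
from h import *
import pickle;c=pickle.load(open("w6.pkl","rb"))
print("cup",onz(c,[[253.8,163.5]],.072),"purple/red",onz(c,[[167,154],[346.5,148]],.072))
im=cv2.imread("pics/w6.png");cv2.imwrite("pics/w6c.png",np.clip(cv2.resize(im[110:210,200:310],None,fx=5,fy=5)*2.5,0,255).astype(np.uint8))
```

```text
cup [[0.3927 0.2751 0.072 ]] purple/red [[0.3029 0.2813 0.072 ]
 [0.4871 0.2954 0.072 ]]
```

View pics/w6c.png

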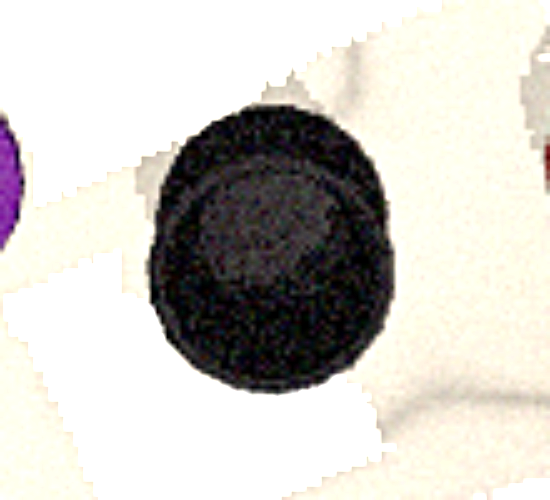

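Run:
```python
from h import *
arm.command_gripper(.066,25)
arm.servo_line([.3930,.273,.043],v=.15);st("down")
arm.command_gripper(.035,25);st("grip")
arm.servo_line([.3930,.273,.06],v=.08);print(fz())
arm.servo_line([.3930,.273,.23],v=.25);st("up")
im=get_image("wrist");cv2.imwrite("pics/w7.png",im[:,:,::-1])
```

```text
down t26.88 [0.3939 0.2735 0.0439] F [ 0.0485 -0.1649  0.0285] op 0.0661
grip t27.16 [0.3938 0.2735 0.0443] F [-0.9678 -1.1854  6.072 ] op 0.0511
[-0.3095 -0.1941 -0.7945]
up t28.44 [0.3919 0.2724 0.2282] F [-0.4997 -0.4424 -1.8746] op 0.0507
```

View pics/w7.png

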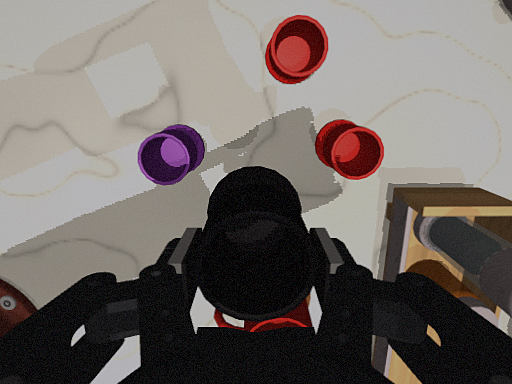

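Run:
```python
from h import *
xs,ys=-.008,.019
arm.servo_line(list(S(xs,ys,.22)),v=.25)
arm.servo_line(list(S(xs,ys,.049)),v=.1)
p=set_down(S(xs,ys,.049),.0695,f0=-.8,thr=2.0);st("set")
arm.command_gripper(.060,25);st("open")
arm.servo_line(list(S(xs,ys,.14)),v=.15)
arm.servo_line(list(S(-.0,-.13,.20)),v=.25);st()
im=get_image("scene");cv2.imwrite("pics/s8.png",im[:,:,::-1])
im=get_image("top");cv2.imwrite("pics/t8.png",im[:,:,::-1])
t=cv2.imread("pics/t8.png");b=cv2.imread("pics/s8.png")
o=np.hstack([cv2.resize(np.clip(t[70:220,150:300]*1.6,0,255).astype(np.uint8),(400,400),interpolation=cv2.INTER_CUBIC),cv2.resize(b[150:330,130:310],(400,400),interpolation=cv2.INTER_CUBIC)]);cv2.imwrite("pics/c8.png",o)
```

```text
touch at z 0.074 F0 -0.80 F 1.62
set t33.32 [0.6052 0.0747 0.0744] F [-1.1858  0.0789  1.7166] op 0.0511
open t33.58 [0.6049 0.0747 0.0739] F [0.1843 0.2699 0.4144] op 0.0599
 t35.16 [ 0.6185 -0.0729  0.2285] F [-0.0401  0.9243 -0.1303] op 0.0600
```

View pics/c8.png

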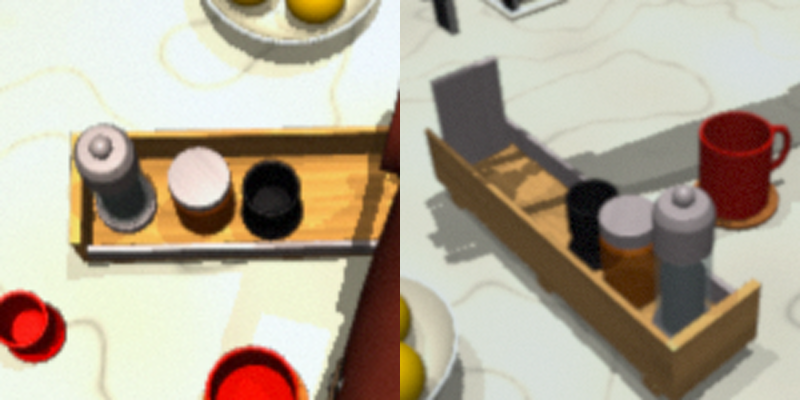

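All three stand upright and in order: grinder, jar, egg cup. Next I'll pinch the bookend by its top edge.

Run:
```python
from h import *
arm.move_pose(list(S(0,-.187,.17)),[np.pi,0,TH]);
arm.command_gripper(.045,30);st("above")
arm.servo_line(list(S(0,-.187,.094)),v=.1);st("down")
arm.command_gripper(.0,30);arm.hold(.1);st("grip");print(fz())
arm.servo_line(list(S(0,-.165,.094)),v=.06);st("slid");print(fz())
im=get_image("scene");cv2.imwrite("pics/s9.png",im[130:340,100:340,::-1])
```

```text
above t36.89 [ 0.6219 -0.1307  0.2001] F [0.8285 0.0072 0.6454] op 0.0448
down t37.80 [ 0.6226 -0.131   0.1247] F [0.5121 0.1183 0.1211] op 0.0445
grip t38.30 [ 0.6225 -0.1308  0.1251] F [-0.2046  1.1877  3.8044] op 0.0094
[-0.465   1.4032  4.9216]
slid t38.90 [ 0.6215 -0.1081  0.1251] F [-1.3732  0.8274  6.2196] op 0.0094
[-1.0216  0.995   6.0363]
```

View pics/s9.png

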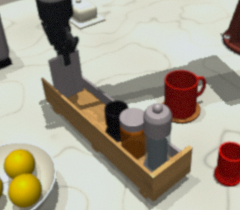

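Run:
```python
from h import *
arm.servo_line(list(S(0,-.022,.094)),v=.1);print("base",fz())
arm.servo_line(list(S(0,.0,.094)),v=.02);st("0");print(fz())
ey=np.array([-np.sin(TH),np.cos(TH),0]);f0=None
y=.0
for i in range(18):
    y+=.001;arm.servo_line(list(S(0,y,.094)),v=.03);f=fz(3)@ey;print("%.3f %.2f"%(y,f),end=" | ")
    if f<-9: break
st("end")
im=get_image("scene");cv2.imwrite("pics/s10.png",im[:,:,::-1])
im=get_image("top");cv2.imwrite("pics/t10.png",im[:,:,::-1])
t=cv2.imread("pics/t10.png");b=cv2.imread("pics/s10.png")
o=np.hstack([cv2.resize(np.clip(t[70:220,150:300]*1.6,0,255).astype(np.uint8),(400,400),interpolation=cv2.INTER_CUBIC),cv2.resize(b[150:330,130:310],(400,400),interpolation=cv2.INTER_CUBIC)]);cv2.imwrite("pics/c10.png",o)
```

```text
base [-1.8812 -0.1965  6.9894]
0 t41.95 [0.614  0.0549 0.1251] F [-2.3992 -3.1681  7.4824] op 0.0094
[-1.8778 -3.3685  7.0587]
0.001 -4.14 | 0.002 -3.95 | 0.003 -3.54 | 0.004 -3.74 | 0.005 -3.91 | 0.006 -3.86 | 0.007 -3.89 | 0.008 -3.94 | 0.009 -3.84 | 0.010 -3.74 | 0.011 -4.77 | 0.012 -5.28 | 0.013 -4.92 | 0.014 -5.20 | 0.015 -5.53 | 0.016 -6.01 | 0.017 -6.63 | 0.018 -8.66 | end t47.43 [0.6133 0.071  0.1251] F [-1.6913 -9.7399  7.7153] op 0.0092
```

View pics/c10.png

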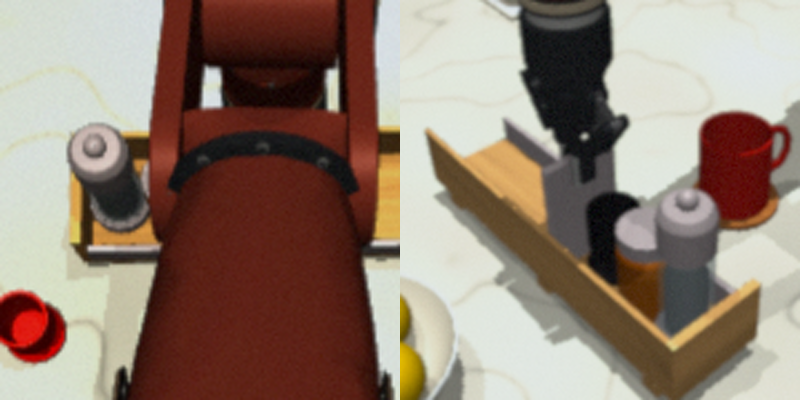

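The force has risen from the sliding level of about 5 N to 8.7 N, so the stack is reaching the wall. All are upright. I'll push one or two more millimetres to confirm a firm stop.

Run:
```python
from h import *
ey=np.array([-np.sin(TH),np.cos(TH),0]);y=.018
for i in range(3):
    y+=.001;arm.servo_line(list(S(0,y,.094)),v=.03);f=fz(4)@ey;o=observe()["position"]@ey-.0293;print("%.3f F %.2f actual %.4f"%(y,f,o))
    if f<-12: break
arm.command_gripper(.04,30);st("open")
p=observe()["position"];arm.servo_line([p[0],p[1],.20],v=.1)
arm.servo_line(list(S(-.0,-.03,.26)),v=.2)
arm.move_pose([.45,-.25,.3],[np.pi,0,TH]);st()
im=get_image("scene");cv2.imwrite("pics/s11.png",im[:,:,::-1])
im=get_image("top");cv2.imwrite("pics/t11.png",im[:,:,::-1])
t=cv2.imread("pics/t11.png");b=cv2.imread("pics/s11.png")
o=np.hstack([cv2.resize(np.clip(t[90:190,165:265]*1.6,0,255).astype(np.uint8),(400,400),interpolation=cv2.INTER_CUBIC),cv2.resize(b[190:330,180:320],(400,400),interpolation=cv2.INTER_CUBIC)]);cv2.imwrite("pics/c11.png",o)
```

```text
0.019 F -10.76 actual 0.0150
0.020 F -12.93 actual 0.0152
open t48.57 [0.6123 0.0766 0.1233] F [ 0.3876 -0.6263 -0.0465] op 0.0402
 t51.37 [ 0.4505 -0.2492  0.2996] F [ 0.5219  0.6804 -0.611 ] op 0.0400
```

View pics/c11.png

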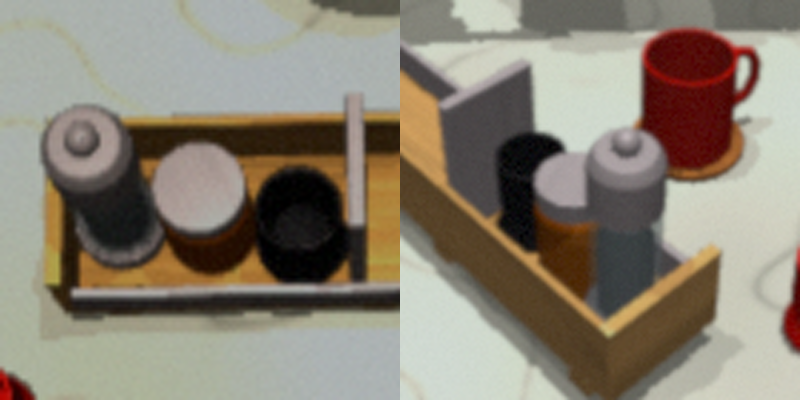

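View pics/t11.png

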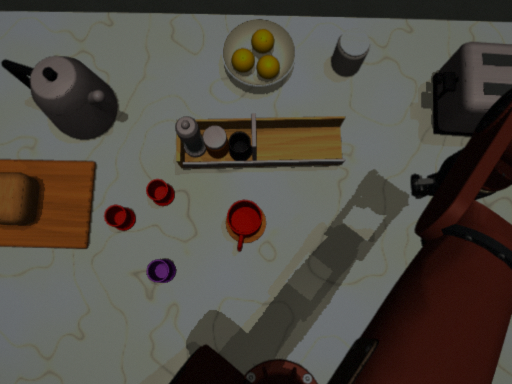

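Run:
```python
from h import *
c=camera_info("top");ex=np.array([np.cos(TH),np.sin(TH),0]);ey=np.array([-np.sin(TH),np.cos(TH),0])
Z=lambda x,y:[165+(x-1.5)/4,90+(y-1.5)/4]
def f(n,p,z):
    P=onz(c,[p],z)[0];print(n,"xs %.4f ys %.4f"%(P@ex-.6156,P@ey-.0293))
f("be inner",Z(346,97),.154);f("be inner",Z(347,225),.154);f("be outer",Z(364,97),.154);f("be foot",Z(350,270),.04)
f("ball",Z(82,137),.196);f("jar lid",Z(200,187),.122);f("cup rim",Z(301,212),.102)
f("grinder foot",Z(121,224),.042)
```

```text
be inner xs 0.0363 ys 0.0177
be inner xs -0.0375 ys 0.0186
be outer xs 0.0361 ys 0.0078
be foot xs -0.0316 ys 0.0175
ball xs 0.0007 ys 0.1569
jar lid xs -0.0036 ys 0.1018
cup rim xs -0.0133 ys 0.0452
grinder foot xs -0.0000 ys 0.1578
```

Run:
```python
from h import *
workorder.close_job();st()
```

```text
the job is handed in; nothing more can be done
the job is handed in; nothing more can be done
```

The grinder, jar and egg cup are on the shelf in that order from the end wall. I slid the bookend up until they stood snug, then handed the job in. The last clock reading, shortly before, was 51.4 s of the 72 s allowed, with the arm well clear of everything.

**Placing:** I lifted each piece over the rail and lowered it by force feedback. I used the black egg cup and left the purple and red look-alikes alone. The mug still stands on its coaster in the final picture.

**Snugness:** Pushing the bookend took 4–6 N while the pieces slid, then reached a firm stop at about 13 N with no further movement.

**Final top picture:**

| What | Position along the shelf (y, mm) |
|---|---|
| Grinder centre | 157 |
| Jar centre | 102 |
| Egg cup centre | 45 |
| Bookend inner face | 18 |

All three are upright and touching. The egg cup sits about 13 mm towards the front rail.

**Disagreements:**
- The gap measured in the picture is about 167 mm, where the three widths add up to 170 mm. That is about the accuracy of the camera.
- The first touch-down check on the grinder was a false alarm from force noise, so I lowered it again using an averaged force before letting go.

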